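# Draw the parts tray up to the fence and lay out the screwdriver

## Robot

A 7-joint arm with a two-finger parallel gripper is mounted at the origin on the work surface. World frame = base frame: x ahead of the robot, y to its left, z up, the work surface at z = 0. Lengths are in m, angles in rad, forces in N, time in s.
With the tool pointing down it reaches from about 0.4 to 0.75 m from the base axis. Payload 19.5 kg.
Tool frame: the origin (TCP) lies between the finger pads; the fingertips stand 19 mm ahead of it and the grasp point (between the pads) is the TCP; z points along the fingers, y is the direction in which the jaws open and shut (so a half turn about z gives the same grasp; the last joint's range is limited). The gripper opens to 85 mm and grips with 20 to 120 N. Pads are 22 mm wide; open, the fingers measure 114 mm over their backs; the gripper's body (76 mm by 85 mm) begins 54 mm behind the grasp point. The pads swing forward as they close: fully open they stand 13 mm farther back than shut.
Start: joints at [1.102, 0.707, -0.028, 1.485, 0.022, 0.951, -0.075], TCP at [0.238, -0.523, 0.25] pointing down, gripper open.
Joint ranges: [-2.71, 2.71], [-0.32, 2.16], [-1.57, 1.52], [0, 2.45], [-1.46, 4.6], [0, 2.02], [-2.83, 2.83]. Speed limits (rad/s): [1.89, 1.89, 2.57, 2.57, 3.01, 3.01, 3.01].

## Interface

Orientations are given as a 3x3 rotation matrix whose columns are the frame's x, y, z axes.
In Python, from plant import manip gives the robot as it stands.
- The arm moves only by the tool step_arm, never from a script. Its argument "targets" is a list of rows, each a list of 3 entries, a list of its own where there are three numbers: the turn, a rotation vector about the tool's x, y, z in rad, then the shift along the tool's x, y, z in mm, then the opening in per cent of the stroke, from 0 (shut) to 100 (fully open). A call has 1 to 20 rows; each row shifts and turns the pose as measured when the row begins, along the tool's axes as they then stand; what a row does not reach is not made up. A row lasts 1/12 s, in which the tool goes at most 41.7 mm and 7.16 degrees, less where a joint would pass 70% of its speed; a pose out of reach is approached as far as the arm can. A call is refused whole if a number of a shift passes 41.7 or a number of a turn 0.125, either way. A call with a gripper value outside its range is refused whole. The fingers move at their own pace and stop on an object; "grip_force" is the grip in N (left out, the last holds). Time passes only in rows, so rows that do not move let the fingers close. It gives the time, the measured TCP pose, the force and the opening at its end, in the units of the state.
- manip.state(): the state, without advancing time (a new reading comes with each control period).
- manip.capture(name): name is "scene" or "top"; returns (picture, depth): 384x512x3 uint8, blue, green, red; 384x512 float32, m along the optical axis (not along the pixel's ray), 0 where there is no reading.
- manip.get_calibration(name): a dict with "intrinsics" (3x3 intrinsics, pixels), "cam_to_world" (4x4, takes a point from camera to world coordinates). Camera axes: x right, y down, z forward; pixel columns grow to the right and rows downward; lengths in m; the calibration is good to about 2 mm. A picture is of the moment at which its call begins. get_calibration takes no time and is no camera call.
- manip.close_job(): hands the job in, once; it reports no verdict.
The state is a dict: "t": time; "joint_pos": joint angles; "qd": joint speeds; "joint_efforts": joint torques, N m; "tcp_pos": TCP position; "orientation": TCP orientation; "ft_force": force on the tool from outside, world axes, zero at the start; "torque": the same for the moment, N m; "finger_gap": finger opening in m.
Only numpy, scipy, OpenCV 4.12 (cv2) and the standard library are available. Lean on these libraries where they do the work, as an engineer would, in place of code of your own. Each camera call takes 0.05 s, during which the arm holds its last target.

## Task

Hook your fingertips behind the far lip of the grey parts tray and drag it towards you, flat on the bench, until its near wall beds snug and square against the rubber-faced fence at the far edge of the light panel: pull until you feel the rubber take a firm pull, but gently, so as not to shift the fence from its setting, and do not squeeze the tray. Ease off, then take the screwdriver out of the tray and set it down gently, lying flat, on the free part of the panel beside the phone. Leave the tray square against the fence, and the phone, tool pot and bit case undisturbed.

Things in the scene. Friction and masses are not known exactly. Their poses are not given: they have to be found in the camera images.
- panel: White light panel fixed to the bench, 180 (x) x 320 (y) x 22. Origin: centre of underside; x to its far edge, y along it, z up. Beyond that edge (x = 90) its fence: bar 20 high with soft rubber face 300 long, face at x = 108 to 128, set anew each time, not measured. Rubber gives about 4.5 N/mm, up to 6 mm. Tray is firm at 6 N on it; over 16 N shifts the fence. Screwdriver on panel: at most 40 N.
- tray: Loose open tray of rigid grey plastic, 0.35-0.7 kg, drags with 1.5-5 N and may turn. Origin: centre of underside; x to its far wall, y along its long side, z up. Walls 114 x 224 outside, 3 thick; floor 3. Rim turned out 8 mm all round, 3 thick: 130 x 240 over it, top at 34 (it passes over the fence). Divider 25 high at y = +66. Fingers may load it with at most 25 N.
- tray_far_lip (a point): Middle of the outer edge of the tray's far rim: tray x = +65, z = 32.5. The bench behind it is clear.
- tray_near_left (a point): On the outer face of the tray's near wall, at its left end: tray x = -57, y = +112, z = 11. Meets the rubber (panel x = 108 to 128) when the tray is home.
- tray_near_right (a point): The same at the right end: tray x = -57, y = -112, z = 11.
- driver: Screwdriver lying on the tray floor roughly along tray y, 0.045 kg, 138 long: black eight-sided handle 90 long, 14 across flats, then collar and 3.6 mm shaft. Origin on the underside below mid-handle (axis 7 above); x along it to the tip, z up. To end with this origin at panel x within 80 and panel y within 140 of its middle, lying on its top.
- phone: Dark phone lying on the panel at its left (+y) end, 148 (x) x 72 (y) x 9; origin at the centre of its underside. Leave alone.
- pot: Dark round pot of hand tools, 80 across, 95 high, tools to 165; origin at the centre of its underside. Leave alone.
- bitcase: Flat blue bit case, 75 x 125 x 26; origin at the centre of its underside. Leave alone.
Things that resemble listed ones, but are neither listed nor needed, are in the scene too. Several things have the shape of the driver; the one meant has the colours described above.

How it is judged:
By the outcome, as a careful person would: the job done as asked, in the order asked, and still so for the second after the job is handed in, with the robot touching nothing.
It also fails if it takes over 72 s, if anything falls off the work surface, if the arm or the gripper's body presses on something with over 40 N, if the wrist force passes 120 N, or if a joint passes its speed limit or range.

## Working session

There is one attempt and no reset: what is moved stays moved. The work goes in short steps, Python scripts to look and compute and a tool call to move; the robot and the scene stay as the last step left them, time stands still between calls to the robot, and variables do not carry over. Pictures are saved under pics/ and viewed, and the job is handed in when it is done.

Besides the shell and the picture viewer there is one more tool, called after "Emit:" as name(argument=value, ...) on one line, values as JSON. step_arm: Moves the arm, as the interface text tells. Its arguments: {"type":"object","properties":{"targets":{"type":"array"},"grip_force":{"type":"number"}},"required":["targets"]}

```bash
ls; mkdir -p pics
python3 - <<'E'
from plant import manip
import cv2,numpy as np
for n in("scene","top"):
    p,d=manip.capture(n); cv2.imwrite(f"pics/{n}0.png",p); np.save(f"{n}0.npy",d)
    c=manip.get_calibration(n); print(n,c["intrinsics"],c["cam_to_world"])
print(manip.state())
E
```

```text
pics
scene [[359.31518179   0.         256.91586926]
 [  0.         359.31518179 190.38359383]
 [  0.           0.           1.        ]] [[-0.65110577  0.62477147 -0.43095462  0.95293538]
 [ 0.75896537  0.53166492 -0.37590422  0.35059864]
 [-0.00573078 -0.57183304 -0.82035001  0.79943503]
 [ 0.          0.          0.          1.        ]]
top [[467.82704575   0.         251.9416675 ]
 [  0.         467.82704575 193.87459019]
 [  0.           0.           1.        ]] [[-0.02415566 -0.9976231   0.0645341   0.46884104]
 [-0.99964569  0.02338185 -0.01271938  0.00460104]
 [ 0.01118022 -0.06481848 -0.99783444  1.34226032]
 [ 0.          0.          0.          1.        ]]
{'t': 0.1, 'joint_pos': array([ 1.10228037,  0.70703764, -0.02762742,  1.48493593,  0.02198431,
        0.95088749, -0.07548928]), 'qd': array([ 0.00069453, -0.0002429 ,  0.0013193 , -0.00142016, -0.00121333,
        0.0007409 , -0.00165383]), 'joint_efforts': array([ 1.77579524e-03, -8.84309721e+01,  1.23653334e+00, -2.36459023e+01,
        1.70237414e-02,  4.99291593e-03, -3.07554831e-05]), 'tcp_pos': array([ 0.23795817, -0.52322166,  0.24987973]), 'orientation': array([[ 9.10284950e-01,  4.13982056e-01, -4.08274795e-04],
       [ 4.13982257e-01, -9.10284528e-01,  8.76427588e-04],
       [-8.82093424e-06, -9.66817364e-04, -9.99999533e-01]]), 'ft_force': array([-1.03381059, -0.09472729,  0.22101892]), 'torque': array([-0.00314909, -0.00661005, -0.03371344]), 'finger_gap': 0.08563624917797516}
```

View pics/top0.png

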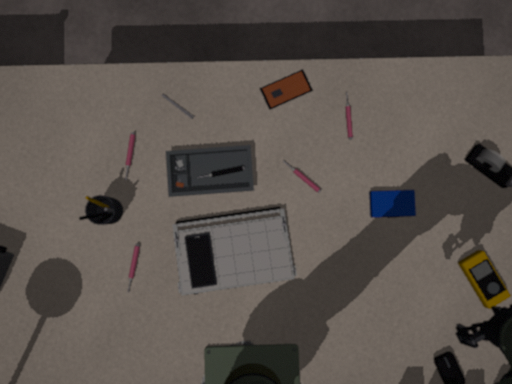

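View pics/scene0.png

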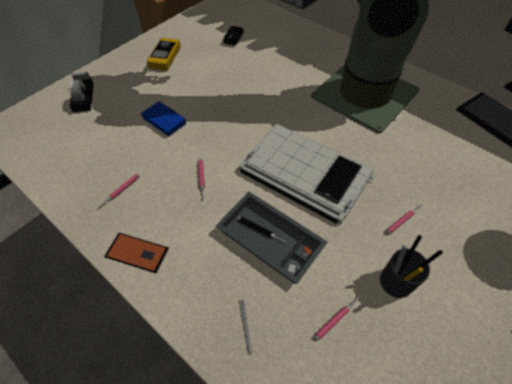

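The top view shows the tray around (211,168), the panel around (235,250) with the phone at (201,258), the pot at (103,209) and the bit case at (393,203). The driver handle is at (228,170) with its tip to the left. Next I'll zoom in and measure.

```bash
cat > h.py <<'E'
import numpy as np,cv2
from plant import manip
def cal(n):
    c=manip.get_calibration(n); return np.array(c["intrinsics"]),np.array(c["cam_to_world"])
def ray(n,uv,z):
    K,T=cal(n); d=T[:3,:3]@np.linalg.inv(K)@np.array([uv[0],uv[1],1.]); o=T[:3,3]
    return o+d*(z-o[2])/d[2]
def cloud(n,d):
    K,T=cal(n); v,u=np.mgrid[:384,:512]
    P=np.stack([(u-K[0,2])/K[0,0]*d,(v-K[1,2])/K[1,1]*d,d],-1)
    return P@T[:3,:3].T+T[:3,3]
def proj(n,p):
    K,T=cal(n); q=np.linalg.inv(T)@np.append(p,1); q=K@q[:3]; return q[:2]/q[2]
E
python3 - <<'E'
from h import *
p=cv2.imread("pics/top0.png"); c=p[130:310,155:310]
c=cv2.convertScaleAbs(c,alpha=1.6,beta=10)
cv2.imwrite("pics/top0z.png",cv2.resize(c,None,fx=3.3,fy=3.3,interpolation=cv2.INTER_CUBIC))
p=cv2.imread("pics/scene0.png"); c=p[120:290,200:390]
cv2.imwrite("pics/scene0z.png",cv2.resize(cv2.convertScaleAbs(c,alpha=1.6,beta=10),None,fx=3.3,fy=3.3,interpolation=cv2.INTER_CUBIC))
d=np.load("top0.npy"); P=cloud("top",d)
Z=P[...,2]; 
for z in [(185),(168),(250),(212),(217),(146),(193)]:
    print(z,np.round(Z[z,160:300:6]*1000).astype(int))
im=np.clip(Z[130:310,155:310]/.05,0,1)*255
cv2.imwrite("pics/z0.png",cv2.resize(im.astype(np.uint8),None,fx=3.3,fy=3.3,interpolation=cv2.INTER_NEAREST))
E
```

```text
185 [ 1  2 12  7 -4  5  4  7  3  8  6  2  3  1  4 36  3 -4  2  0 -2  6  4 -3]
168 [   2   34    5    7    4    2    0    4    7    1    0    7   17   17
    4   32    1    0 1342   -1   11    2   12    2]
250 [ 3  5  2 25 18 30 34 32 32 19 22 25 20 23 23 24 25 21 22 22 24 21 -3 -2]
212 [-1 -1 -1  1 -3  0 -2 -3  6  0  2  4  4 16 23 16 22 22 20  1 28  5  0 -4]
217 [   2    2    3 1342    5   -1   -3   18   21   19   16   22   24   22
    4    4    0    1   20   21   25    1    3    3]
146 [ 1  0  1 -1 -2 -1  2  2  1  0 -1 37 30 34 33 -1 -1  4  2  2  3  1  2  2]
193 [ 2  2 32 37 34 36 33 37 35  1 -1  0 -4 -4 -2  2 -3  2  0  1 -5  3  4 -2]
```

View pics/top0z.png

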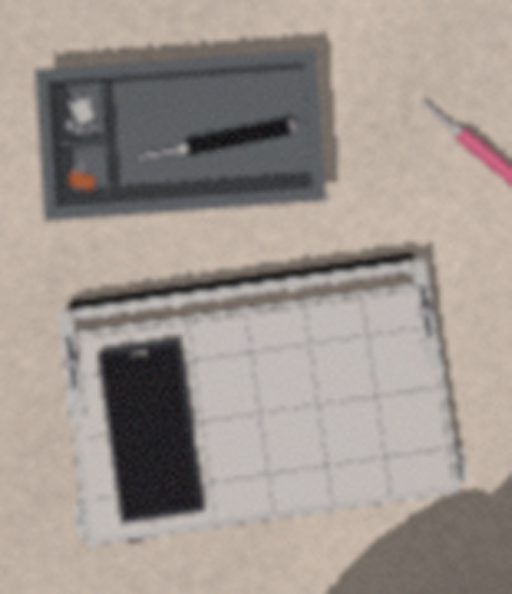

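View pics/z0.png

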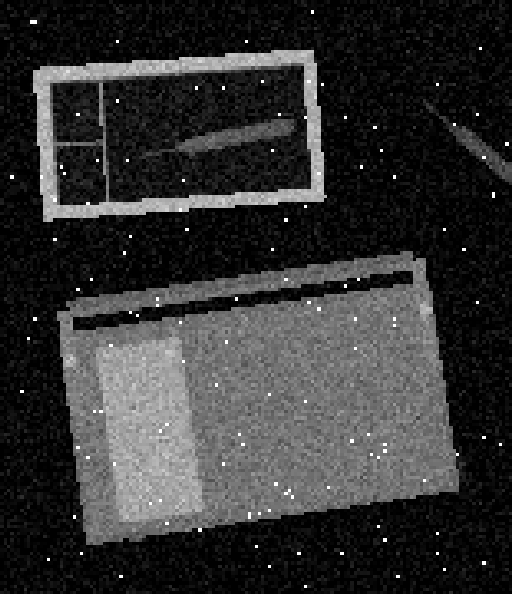

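View pics/scene0z.png

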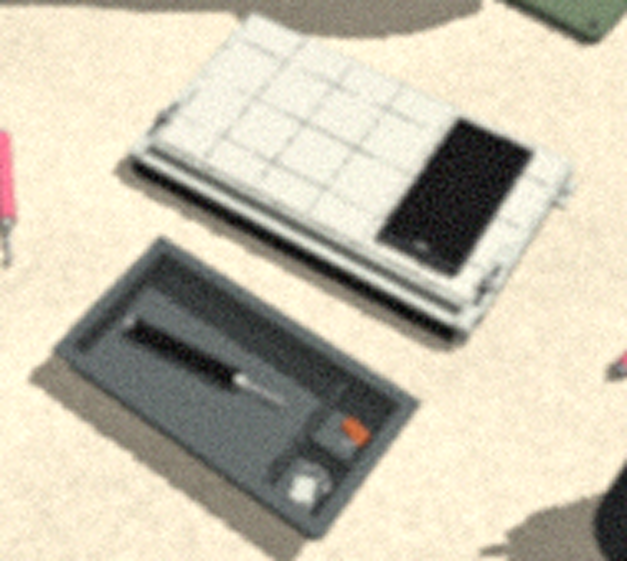

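```bash
cat >> h.py <<'E'
def rectmask(n,m,z):
    """minAreaRect in metric plane of largest component contour"""
    k=cv2.morphologyEx(m.astype(np.uint8),cv2.MORPH_CLOSE,np.ones((3,3)))
    k=cv2.medianBlur(k*255,3)
    cs,_=cv2.findContours(k,cv2.RETR_EXTERNAL,cv2.CHAIN_APPROX_NONE)
    c=max(cs,key=cv2.contourArea)[:,0,:].astype(float)
    W=np.array([ray(n,q,z)[:2] for q in c])*1000
    return cv2.minAreaRect(W.astype(np.float32)),W
def norm(r):
    (x,y),(a,b),t=r
    # direction of long axis as angle of +y-ish axis from world y  (yaw)
    if a<b: t+=90
    t=(t-90+90)%180-90
    return round(x,1),round(y,1),round(max(a,b),1),round(min(a,b),1),round(t,2)
E
python3 - <<'E'
from h import *
d=np.load("top0.npy"); P=cloud("top",d); Z=cv2.medianBlur(P[...,2].astype(np.float32),3)
p=cv2.imread("pics/top0.png")
box=np.zeros(Z.shape,bool); box[135:200,160:262]=1
r,_=rectmask("top",box&(Z>.015)&(Z<.05),.034); print("tray",norm(r),cv2.boxPoints(r))
box[:]=0; box[200:300,165:305]=1
r,_=rectmask("top",box&(Z>.012)&(Z<.028+.01),.022); print("panel+fence",norm(r)); print(cv2.boxPoints(r))
dark=(p.max(2)<45)
box[:]=0; box[225:292,180:222]=1
r,_=rectmask("top",box&dark,.031); print("phone",norm(r))
box[:]=0; box[160:182,209:248]=1
r,W=rectmask("top",box&dark&(Z>.005),.010); print("handle",norm(r))
r,W=rectmask("top",box&(Z>.008),.010); print("handle z",norm(r))
r,W=rectmask("top",(p[...,0]>110)&(p[...,2]<60),.026); print("bit",norm(r))
box[:]=0; box[190:230,75:130]=1
r,W=rectmask("top",box&(Z>.05)&(Z<.3),.095); print("pot",norm(r))
# gap rows (panel far edge to fence)
for v in range(204,232): print(v,np.round(Z[v,230:240].mean()*1000),p[v,230:240].mean().round())
E
```

```text
tray (623.4, 107.6, 240.1, 130.2, 2.85) [[552.3895    224.26056  ]
 [564.3203    -15.531854 ]
 [694.32886    -9.0633545]
 [682.3981    230.72906  ]]
panel+fence (398.3, 46.8, 319.4, 208.8, 6.8)
[[ 275.7051    192.96307 ]
 [ 313.53464  -124.138725]
 [ 520.89685   -99.40086 ]
 [ 483.06735   217.70093 ]]
phone (373.6, 135.3, 143.6, 68.0, -82.72)
handle (623.2, 56.9, 89.8, 19.1, 10.54)
handle z (622.1, 59.8, 99.2, 17.2, 11.04)Traceback (most recent call last):
  File "<stdin>", line 14, in <module>
  File "h.py", line 19, in rectmask
    c=max(cs,key=cv2.contourArea)[:,0,:].astype(float)
      ~~~^^^^^^^^^^^^^^^^^^^^^^^^
ValueError: max() iterable argument is empty
```

```bash
cat >> h.py <<'E'
from scipy.spatial.transform import Rotation as R
def go(x,y,z,a):
    """print rotvec + shift(mm) in present tool axes to reach tool-down pose; x,y,z mm, a deg"""
    s=manip.state(); Rm=s["orientation"]; p=s["tcp_pos"]*1000
    c,n=np.cos(np.radians(a)),np.sin(np.radians(a))
    T=np.array([[c,n,0],[n,-c,0],[0,0,-1.]])
    rv=R.from_matrix(Rm.T@T).as_rotvec()
    dd=np.array([x,y,z])-p
    print("t",round(s["t"],2),"p",p.round(1),"F",s["ft_force"].round(2),"gap",round(s["finger_gap"]*1000,1),"yaw",np.degrees(np.arctan2(Rm[1,0],Rm[0,0])).round(2))
    print("rot",rv.round(4),"shift now axes",(Rm.T@dd).round(1),"shift after turn",(T.T@dd).round(1))
E
python3 - <<'E'
from h import *
for u in [(103,209)]: print(ray("top",u,.095))
# tray centre (623.4,107.6), far lip +65+11+16 at yaw 2.85
a=np.radians(2.85); q=np.array([623.4,107.6])+92*np.array([np.cos(a),np.sin(a)]); print(q)
go(q[0],q[1],250,2.85)
E
```

```text
[0.51852088 0.38529952 0.095     ]
[715.28620774 112.1743664 ]
t 0.1 p [ 238.  -523.2  249.9] F [-1.03 -0.09  0.22] gap 85.6 yaw 24.46
rot [-1.000e-03  2.000e-04  3.771e-01] shift now axes [ 6.975e+02 -3.808e+02  2.000e-01] shift after turn [ 5.083e+02 -6.109e+02 -1.000e-01]
```

Emit:
step_arm(targets=[[[0,0,0.094],[0,0,0],100],[[0,0,0.094],[0,0,0],100],[[0,0,0.094],[0,0,0],100],[[0,0,0.094],[0,0,0],100]])

```text
t: 0.43
tcp_pos: [0.2374, -0.5229, 0.2488]
orientation: [[0.999, 0.039, -0.001], [0.039, -0.999, 0.003], [-0.001, -0.003, -1.0]]
ft_force: [0.7, 0.4, 0.6]
finger_gap: 0.0852
```

```bash
python3 -c "
from h import *
go(715.3,112.2,250,2.85)"
```

```text
t 0.43 p [ 237.4 -522.9  248.8] F [0.71 0.44 0.56] gap 85.2 yaw 2.24
rot [-0.0031  0.0009 -0.0107] shift now axes [ 5.023e+02 -6.160e+02  3.000e-01] shift after turn [ 508.9 -610.6   -1.2]
```

Emit:
step_arm(targets=[[[0,0,0],[25,-31,0],100],[[0,0,0],[25,-31,0],100],[[0,0,0],[25,-31,0],100],[[0,0,0],[25,-31,0],100],[[0,0,0],[25,-31,0],100],[[0,0,0],[25,-31,0],100],[[0,0,0],[25,-31,0],100],[[0,0,0],[25,-31,0],100],[[0,0,0],[25,-31,0],100],[[0,0,0],[25,-31,0],100],[[0,0,0],[25,-31,0],100],[[0,0,0],[25,-31,0],100],[[0,0,0],[25,-31,0],100],[[0,0,0],[25,-31,0],100],[[0,0,0],[25,-31,0],100],[[0,0,0],[25,-31,0],100],[[0,0,0],[25,-31,0],100],[[0,0,0],[25,-31,0],100]])

```text
t: 1.93
tcp_pos: [0.6815, 0.0686, 0.2441]
orientation: [[1.0, 0.019, -0.01], [0.019, -1.0, 0.002], [-0.01, -0.003, -1.0]]
ft_force: [0.4, 0.1, -0.1]
finger_gap: 0.0855
```

```bash
python3 -c "
from h import *
go(715.3,112.2,250,2.85)"
```

```text
t 1.93 p [681.5  68.6 244.1] F [ 0.38  0.12 -0.08] gap 85.5 yaw 1.11
rot [-0.0027  0.0098 -0.0303] shift now axes [ 34.6 -42.9  -6.1] shift after turn [ 35.9 -41.8  -5.9]
```

Emit:
step_arm(targets=[[[-0.003,0.01,-0.03],[17,-21,0],100],[[0,0,0],[18,-21,0],100],[[0,0,0],[0,0,30],100],[[0,0,0],[0,0,30],100],[[0,0,0],[0,0,30],100],[[0,0,0],[0,0,30],100],[[0,0,0],[0,0,20],100],[[0,0,0],[0,0,0],100]])

```text
t: 2.6
tcp_pos: [0.7206, 0.1273, 0.0959]
orientation: [[0.998, 0.064, 0.005], [0.064, -0.998, 0.004], [0.005, -0.004, -1.0]]
ft_force: [-1.2, -0.6, 0.0]
finger_gap: 0.0855
```

```bash
python3 -c "
from h import *
go(715.3,112.2,100,2.85)
for n in('top','scene'):
    p,d=manip.capture(n); cv2.imwrite(f'pics/{n}1.png',p)
"
```

```text
t 2.6 p [720.6 127.3  95.9] F [-1.24 -0.6   0.  ] gap 85.5 yaw 3.68
rot [-0.0039 -0.0051  0.0145] shift now axes [-6.3 14.7 -4.2] shift after turn [-6.1 14.8 -4.1]
```

View pics/scene1.png

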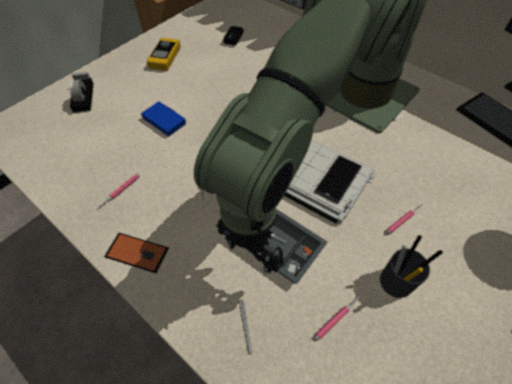

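The gripper, at pixel (250,240), is just beyond the tray's far rim. I'll correct its position and descend.

Emit:
step_arm(targets=[[[-0.004,-0.005,0.014],[-5,14,0],100],[[0,0,0],[0,0,20],100],[[0,0,0],[0,0,20],100],[[0,0,0],[0,0,10],100],[[0,0,0],[0,0,0],100],[[0,0,0],[0,0,0],100]])

```text
t: 3.2
tcp_pos: [0.7237, 0.1129, 0.0611]
orientation: [[0.999, 0.05, 0.02], [0.05, -0.999, 0.002], [0.02, -0.001, -1.0]]
ft_force: [-0.4, 0.4, 0.2]
finger_gap: 0.0852
```

```bash
python3 -c "
from h import *
go(715.3,112.2,28,2.85)
for n in('top','scene'):
    p,d=manip.capture(n); cv2.imwrite(f'pics/{n}2.png',p)
    c=p[120:260,180:340] if n=='top' else p[190:310,200:350]
    c=p[120:220,150:300] if n=='top' else c
    cv2.imwrite(f'pics/{n}2z.png',cv2.resize(cv2.convertScaleAbs(c,alpha=1.8,beta=10),None,fx=4,fy=4,interpolation=cv2.INTER_CUBIC))
"
```

```text
t 3.2 p [723.7 112.9  61.1] F [-0.45  0.39  0.18] gap 85.2 yaw 2.86
rot [-0.0015 -0.0199  0.0002] shift now axes [-9.1  0.3 32.9] shift after turn [-8.4  0.3 33.1]
```

View pics/scene2z.png

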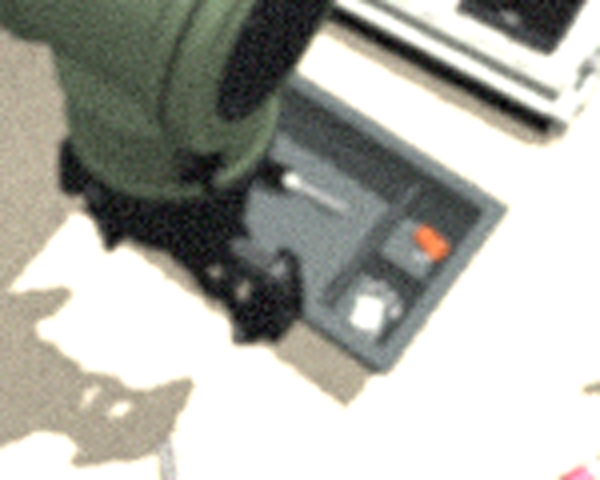

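Emit:
step_arm(targets=[[[0,-0.02,0],[-5,0,8],100],[[0,-0.005,0],[-3,0,10],100],[[0,0,0],[0,0,8],100],[[0,0,0],[0,0,6],100],[[0,0,0],[0,0,0],100],[[0,0,0],[0,0,0],100]])

```text
t: 3.8
tcp_pos: [0.7155, 0.1131, 0.0277]
orientation: [[0.999, 0.051, -0.006], [0.051, -0.999, 0.002], [-0.006, -0.002, -1.0]]
ft_force: [0.8, 0.6, 0.0]
finger_gap: 0.0855
```

```bash
python3 -c "
from h import *
go(715.3,112.2,28,2.85)"
```

```text
t 3.8 p [715.5 113.1  27.7] F [0.84 0.56 0.02] gap 85.5 yaw 2.9
rot [-0.002   0.0058  0.0008] shift now axes [-0.3  0.9 -0.3] shift after turn [-0.3  0.9 -0.3]
```

Emit:
step_arm(targets=[[[0,0.006,0],[-3,0,0],100],[[0,0,0],[-3,0,0],100],[[0,0,0],[-3,0,0],100],[[0,0,0],[-2,0,0],100],[[0,0,0],[0,0,0],100]])

```text
t: 4.22
tcp_pos: [0.704, 0.1125, 0.028]
orientation: [[0.999, 0.051, 0.0], [0.051, -0.999, 0.002], [0.001, -0.002, -1.0]]
ft_force: [0.0, -0.5, -0.8]
finger_gap: 0.0855
```

Emit:
step_arm(targets=[[[0,0,0],[-2,0,0],100],[[0,0,0],[-2,0,0],100],[[0,0,0],[-2,0,0],100],[[0,0,0],[-2,0,0],100]])

```text
t: 4.55
tcp_pos: [0.6961, 0.1121, 0.0284]
orientation: [[0.999, 0.051, 0.002], [0.051, -0.999, 0.002], [0.002, -0.002, -1.0]]
ft_force: [1.4, 0.4, -1.6]
finger_gap: 0.0854
```

Emit:
step_arm(targets=[[[0,0,0],[-2,0,0],100],[[0,0,0],[-2,0,0],100],[[0,0,0],[-2,0,0],100],[[0,0,0],[-2,0,0],100]])

```text
t: 4.88
tcp_pos: [0.6876, 0.1116, 0.0283]
orientation: [[0.999, 0.051, 0.003], [0.051, -0.999, 0.002], [0.003, -0.002, -1.0]]
ft_force: [2.1, 0.6, -0.6]
finger_gap: 0.0852
```

```bash
python3 -c "
from h import *
go(690,112.2,26,2.85)"
```

```text
t 4.88 p [687.6 111.6  28.3] F [ 2.13  0.6  -0.62] gap 85.2 yaw 2.9
rot [-0.0019 -0.0029  0.0009] shift now axes [ 2.5 -0.5  2.4] shift after turn [ 2.5 -0.5  2.3]
```

```bash
cat >> h.py <<'E'
def snap(k,tb=(130,300,150,310),sb=(120,300,190,360)):
    out=[]
    for n,b in(('top',tb),('scene',sb)):
        p,d=manip.capture(n); cv2.imwrite(f'pics/{n}{k}.png',p); np.save(f'{n}{k}.npy',d)
        c=p[b[0]:b[1],b[2]:b[3]]
        out.append(cv2.resize(cv2.convertScaleAbs(c,alpha=1.6,beta=10),(390,400),interpolation=cv2.INTER_CUBIC))
    cv2.imwrite(f'pics/z{k}.png',np.hstack(out))
E
python3 -c "
from h import *
snap(3)"
```

```text
(no output)
```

View pics/z3.png

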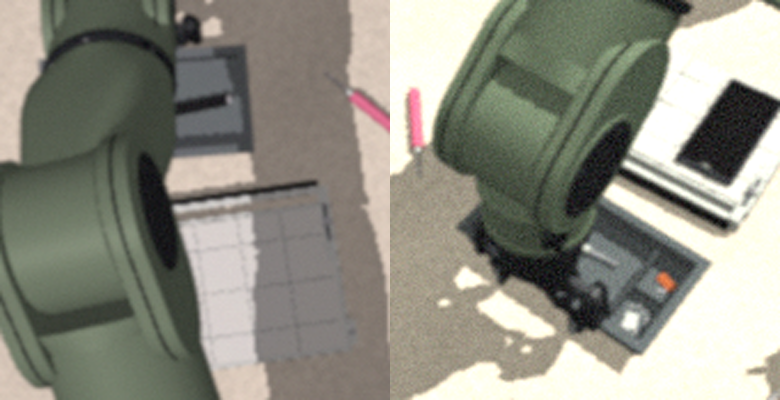

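```bash
cat >> h.py <<'E'
PC=np.array([384.0,45.1]); PY=6.8
def topan(P):
    a=np.radians(PY); D=np.asarray(P)[...,:2]-PC
    return np.stack([D[...,0]*np.cos(a)+D[...,1]*np.sin(a),-D[...,0]*np.sin(a)+D[...,1]*np.cos(a)],-1)
def rim(k):
    """near rim line in panel frame from depth of both views"""
    for n in('top','scene'):
        d=np.load(f'{n}{k}.npy'); P=cloud(n,d)*1000
        Z=P[...,2]; q=topan(P)
        m=(abs(Z-34)<5)&(q[...,0]>100)&(q[...,0]<330)&(q[...,1]>-110)&(q[...,1]<190)
        m=cv2.morphologyEx(m.astype(np.uint8),cv2.MORPH_OPEN,np.ones((2,2)))>0
        Q=q[m]
        # near edge: min x per y bin
        b=np.round(Q[:,1]/6).astype(int); L=[]
        for i in np.unique(b):
            w=Q[b==i]
            if len(w)>=3: L.append((i*6,round(np.sort(w[:,0])[:2].mean(),1),round(np.sort(w[:,0])[-2:].mean(),1)))
        print(n,"yrange",np.percentile(Q[:,1],[0.5,99.5]).round(1))
        print("  (y:near,far)"," ".join(f"{y}:{a:.0f},{c:.0f}" for y,a,c in L))
E
python3 -c "
from h import *
rim(0);rim(3)"
```

```text
top yrange [-91.2 152.4]
  (y:near,far) -90:231,300 -84:173,296 -78:172,297 -72:173,299 -66:174,300 -60:174,300 -54:175,298 -48:79,298 -42:177,299 -36:177,300 -30:176,302 -24:177,303 -18:178,303 -12:178,301 -6:179,302 0:182,304 6:178,303 12:179,304 18:180,301 24:181,304 30:181,304 36:180,304 42:180,186 48:181,306 54:182,308 60:183,309 66:184,306 72:182,308 78:183,309 84:183,310 90:184,309 96:185,311 102:186,305 108:187,310 114:185,308 120:186,307 126:186,308 132:187,313 138:188,314 144:189,312 150:189,301 156:188,189
scene yrange [-87.8 154. ]
  (y:near,far) -90:278,302 -84:201,304 -78:177,303 -72:177,304 -66:177,304 -60:177,305 -54:178,304 -48:180,306 -42:178,306 -36:178,306 -30:180,308 -24:180,307 -18:180,308 -12:180,308 -6:180,309 0:180,310 6:181,309 12:182,310 18:182,310 24:183,312 30:184,311 36:184,312 42:183,312 48:185,312 54:185,313 60:185,313 66:186,314 72:187,315 78:186,315 84:186,315 90:187,316 96:188,317 102:190,317 108:189,318 114:190,317 120:189,318 126:189,318 132:190,318 138:191,319 144:192,319 150:177,297 156:178,214 234:601,601
top yrange [-92.2 145.5]
  (y:near,far) -90:230,286 -84:161,283 -78:160,287 -72:161,287 -66:162,288 -60:163,289 -54:164,286 -48:164,287 -42:163,287 -36:164,289 -30:164,290 -24:165,290 -18:166,290 -12:167,286 -6:165,171 0:166,172 6:166,173 84:231,231
scene yrange [-86.9 210.2]
  (y:near,far) -84:264,291 -78:263,292 -72:284,292 -42:318,318 24:171,180 30:171,180 36:173,181 42:172,180 48:172,181 54:173,181 60:174,184 66:173,300 72:175,250 78:175,315 84:175,326 90:176,184 96:176,185 102:176,304 108:178,305 114:177,304 120:177,306 126:179,305 132:178,306 138:179,307 144:179,305 150:172,296 156:163,205 234:601,601
```

The tray is following the hook: both views show it moved about 12 mm, with a drag of about 2 N. I'll keep pulling and turn the tool to match the fence.

Emit:
step_arm(targets=[[[0,-0.003,-0.007],[-3,0.2,1],100],[[0,0,-0.007],[-3,0.2,1],100],[[0,0,-0.007],[-3,0.2,0],100],[[0,0,-0.007],[-3,0.1,0],100],[[0,0,-0.007],[-3,0.1,0],100],[[0,0,-0.007],[-3,0.1,0],100],[[0,0,-0.007],[-3,0,0],100],[[0,0,-0.007],[-3,0,0],100]])

```text
t: 5.65
tcp_pos: [0.664, 0.1096, 0.0277]
orientation: [[0.994, 0.112, 0.005], [0.111, -0.994, 0.004], [0.005, -0.003, -1.0]]
ft_force: [3.3, 0.3, 1.3]
finger_gap: 0.0852
```

```bash
python3 -c "
from h import *
go(650,108,26,6.8); snap(4); rim(4)"
```

```text
t 5.65 p [664.  109.6  27.7] F [3.35 0.27 1.25] gap 85.2 yaw 6.4
rot [-0.003  -0.0054 -0.007 ] shift now axes [-14.1  -0.    1.6] shift after turn [-14.1  -0.1   1.7]
top yrange [-92.7   7. ]
  (y:near,far) -90:151,269 -84:145,270 -78:144,270 -72:144,270 -66:145,267 -60:144,269 -54:144,268 -48:112,270 -42:145,268 -36:143,269 -30:144,271 -24:146,270 -18:145,269 -12:143,269 -6:144,152 0:145,151 6:144,150
scene yrange [-88.3 197.8]
  (y:near,far) -90:224,270 -84:225,275 -78:263,275 -72:266,276 -66:270,275 -42:298,298 -12:284,286 -6:313,318 24:148,156 30:148,157 36:148,157 42:150,158 48:148,158 54:149,157 60:148,158 66:149,271 72:148,156 78:148,298 84:148,294 90:148,157 96:147,158 102:148,276 108:149,276 114:148,276 120:148,276 126:148,276 132:148,276 138:149,276 144:129,276 150:136,266 234:601,601
```

Emit:
step_arm(targets=[[[-0.003,-0.005,-0.007],[-3,0,1],100],[[0,0,0],[-3,0,1],100],[[0,0,0],[-3,0,0],100],[[0,0,0],[-3,0,0],100],[[0,0,0],[-3,0,0],100],[[0,0,0],[-3,0,0],100],[[0,0,0],[-3,0,0],100],[[0,0,0],[-2,0,0],100]])

```text
t: 6.42
tcp_pos: [0.6413, 0.1067, 0.0265]
orientation: [[0.993, 0.12, 0.004], [0.12, -0.993, -0.0], [0.004, 0.001, -1.0]]
ft_force: [2.9, 0.0, 0.5]
finger_gap: 0.0853
```

```bash
python3 -c "
from h import *
go(635,108,26,6.8); snap(5); rim(5)"
```

```text
t 6.42 p [641.3 106.7  26.5] F [2.89 0.01 0.47] gap 85.3 yaw 6.87
rot [ 0.0009 -0.0039  0.0012] shift now axes [-6.1 -2.1  0.5] shift after turn [-6.1 -2.1  0.5]
top yrange [-93.4  12.8]
  (y:near,far) -96:141,221 -90:121,246 -84:122,248 -78:122,243 -72:120,247 -66:122,248 -60:122,247 -54:124,247 -48:79,248 -42:122,248 -36:121,247 -30:121,247 -24:122,248 -18:122,250 -12:121,246 -6:121,129 0:122,128 6:121,128 12:121,127
scene yrange [-88.8 147.4]
  (y:near,far) -90:190,249 -84:195,253 -78:203,252 -72:244,253 -66:245,253 -36:276,276 -6:288,293 24:125,130 30:131,135 36:127,135 42:126,134 48:125,134 54:126,134 60:126,134 66:125,246 72:125,134 78:125,275 84:126,271 90:127,134 96:125,134 102:125,253 108:126,253 114:126,252 120:125,253 126:125,252 132:126,252 138:125,253 144:117,253 150:114,235
```

View pics/z5.png

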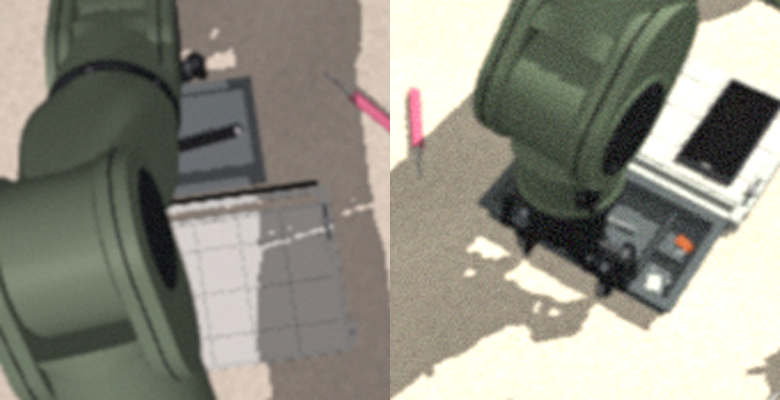

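Emit:
step_arm(targets=[[[0,-0.004,0],[-1.5,0,0],100],[[0,0,0],[-1.5,0,0],100],[[0,0,0],[-1.5,0,0],100],[[0,0,0],[-1.5,0,0],100]])

```text
t: 6.85
tcp_pos: [0.6352, 0.1059, 0.0263]
orientation: [[0.993, 0.12, -0.001], [0.12, -0.993, -0.001], [-0.001, 0.001, -1.0]]
ft_force: [3.6, 0.6, 0.7]
finger_gap: 0.0853
```

Emit:
step_arm(targets=[[[0,0,0],[-0.8,0,0],100],[[0,0,0],[-0.8,0,0],100]])

```text
t: 7.02
tcp_pos: [0.6333, 0.1057, 0.0264]
orientation: [[0.993, 0.12, -0.001], [0.12, -0.993, -0.001], [-0.001, 0.001, -1.0]]
ft_force: [3.1, 1.8, -0.0]
finger_gap: 0.0854
```

```bash
python3 -c "
from h import *
go(635,108,26,6.8)"
```

```text
t 7.02 p [633.3 105.7  26.4] F [ 3.1   1.77 -0.05] gap 85.4 yaw 6.87
rot [0.001  0.0007 0.0013] shift now axes [ 2.  -2.1  0.4] shift after turn [ 2.  -2.1  0.4]
```

Emit:
step_arm(targets=[[[0,0,0],[-0.6,0,0],100],[[0,0,0],[-0.6,0,0],100]])

```text
t: 7.18
tcp_pos: [0.6319, 0.1055, 0.0263]
orientation: [[0.993, 0.12, -0.001], [0.12, -0.993, -0.001], [-0.001, 0.001, -1.0]]
ft_force: [3.0, 0.4, 1.1]
finger_gap: 0.0856
```

Emit:
step_arm(targets=[[[0,0,0],[-0.5,0,0],100]])

```text
t: 7.27
tcp_pos: [0.6314, 0.1054, 0.0264]
orientation: [[0.993, 0.12, -0.001], [0.12, -0.993, -0.001], [-0.001, 0.001, -1.0]]
ft_force: [2.9, 0.8, -0.1]
finger_gap: 0.0858
```

Emit:
step_arm(targets=[[[0,0,0],[-0.5,0,0],100]])

```text
t: 7.35
tcp_pos: [0.6309, 0.1054, 0.0264]
orientation: [[0.993, 0.12, -0.0], [0.12, -0.993, -0.001], [-0.001, 0.001, -1.0]]
ft_force: [2.1, 0.0, 0.3]
finger_gap: 0.0855
```

Emit:
step_arm(targets=[[[0,0,0],[-0.5,0,0],100]])

```text
t: 7.43
tcp_pos: [0.6304, 0.1053, 0.0263]
orientation: [[0.993, 0.12, -0.0], [0.12, -0.993, -0.001], [-0.001, 0.001, -1.0]]
ft_force: [3.4, 1.2, 0.6]
finger_gap: 0.0856
```

Position control is accurate at this step size, so I'll carry on in small steps.

Emit:
step_arm(targets=[[[0,0,0],[-0.5,0,0],100],[[0,0,0],[-0.5,0,0],100]])

```text
t: 7.6
tcp_pos: [0.6297, 0.105, 0.0264]
orientation: [[0.993, 0.119, 0.0], [0.119, -0.993, -0.001], [0.0, 0.001, -1.0]]
ft_force: [6.6, 0.3, -0.9]
finger_gap: 0.085
```

Emit:
step_arm(targets=[[[0,0,0],[-0.5,0,0],100]])

```text
t: 7.68
tcp_pos: [0.6294, 0.105, 0.0265]
orientation: [[0.993, 0.119, 0.001], [0.119, -0.993, -0.001], [0.001, 0.001, -1.0]]
ft_force: [6.0, 1.4, -1.1]
finger_gap: 0.0854
```

Emit:
step_arm(targets=[[[0,0,0],[-0.4,0,0],100]])

```text
t: 7.77
tcp_pos: [0.6293, 0.1049, 0.0265]
orientation: [[0.993, 0.119, 0.002], [0.119, -0.993, -0.001], [0.002, 0.001, -1.0]]
ft_force: [7.2, 0.3, -0.9]
finger_gap: 0.0852
```

Emit:
step_arm(targets=[[[0,0,0],[-0.4,0,0],100]])

```text
t: 7.85
tcp_pos: [0.6293, 0.105, 0.0266]
orientation: [[0.993, 0.119, 0.003], [0.119, -0.993, -0.001], [0.003, 0.001, -1.0]]
ft_force: [5.9, 0.5, -1.0]
finger_gap: 0.0856
```

Emit:
step_arm(targets=[[[0,-0.002,0],[-0.8,0,0],100]])

```text
t: 7.93
tcp_pos: [0.629, 0.1049, 0.0268]
orientation: [[0.993, 0.119, 0.003], [0.119, -0.993, -0.001], [0.002, 0.001, -1.0]]
ft_force: [7.2, 0.9, -1.3]
finger_gap: 0.0852
```

Emit:
step_arm(targets=[[[0,-0.002,0],[-0.8,0,0],100]])

```text
t: 8.02
tcp_pos: [0.6288, 0.1049, 0.027]
orientation: [[0.993, 0.119, 0.002], [0.119, -0.993, -0.001], [0.002, 0.001, -1.0]]
ft_force: [8.8, 0.5, -1.0]
finger_gap: 0.0856
```

Emit:
step_arm(targets=[[[0,-0.002,0],[-0.9,0,0],100]])

```text
t: 8.1
tcp_pos: [0.6287, 0.1049, 0.0272]
orientation: [[0.993, 0.119, 0.002], [0.119, -0.993, -0.001], [0.002, 0.001, -1.0]]
ft_force: [9.7, 0.4, -0.0]
finger_gap: 0.0855
```

Emit:
step_arm(targets=[[[0,-0.002,0],[-1.1,0,0.3],100]])

```text
t: 8.18
tcp_pos: [0.6285, 0.1048, 0.0272]
orientation: [[0.993, 0.118, 0.002], [0.118, -0.993, -0.001], [0.002, 0.001, -1.0]]
ft_force: [9.0, 1.0, -0.5]
finger_gap: 0.0855
```

Emit:
step_arm(targets=[[[0,-0.002,0],[-1.2,0,0.3],100]])

```text
t: 8.27
tcp_pos: [0.6283, 0.1048, 0.0273]
orientation: [[0.993, 0.118, 0.003], [0.118, -0.993, -0.001], [0.003, 0.001, -1.0]]
ft_force: [10.0, 1.1, -1.2]
finger_gap: 0.0856
```

Emit:
step_arm(targets=[[[0,-0.002,0],[-1.2,0,0.3],100]])

```text
t: 8.35
tcp_pos: [0.6282, 0.1048, 0.0273]
orientation: [[0.993, 0.118, 0.004], [0.118, -0.993, -0.001], [0.004, 0.001, -1.0]]
ft_force: [10.2, 0.8, -0.5]
finger_gap: 0.0851
```

Emit:
step_arm(targets=[[[0,-0.003,0],[-1.5,0,0.3],100]])

```text
t: 8.43
tcp_pos: [0.6279, 0.1048, 0.0275]
orientation: [[0.993, 0.118, 0.004], [0.118, -0.993, -0.001], [0.004, 0.001, -1.0]]
ft_force: [11.0, 1.9, 0.2]
finger_gap: 0.0853
```

Emit:
step_arm(targets=[[[0,-0.003,0],[-1.5,0,0.3],100]])

```text
t: 8.52
tcp_pos: [0.6278, 0.1048, 0.0277]
orientation: [[0.993, 0.118, 0.004], [0.118, -0.993, -0.0], [0.004, 0.001, -1.0]]
ft_force: [12.3, 0.8, -0.1]
finger_gap: 0.0854
```

```bash
python3 -c "
from h import *
go(635,108,26,6.8); snap(6); rim(6)
for i in range(3): print(manip.state()['ft_force'], manip.state()['t'])"
```

```text
t 8.52 p [627.8 104.8  27.7] F [12.26  0.82 -0.15] gap 85.4 yaw 6.8
rot [ 0.001  -0.0043  0.    ] shift now axes [ 7.5 -2.3  1.7] shift after turn [ 7.6 -2.3  1.7]
top yrange [-93.5  13.8]
  (y:near,far) -96:122,212 -90:107,230 -84:106,233 -78:107,235 -72:108,234 -66:109,232 -60:111,233 -54:108,235 -48:106,232 -42:107,234 -36:108,233 -30:107,233 -24:106,232 -18:107,235 -12:107,234 -6:106,115 0:107,116 6:109,115 12:106,113
scene yrange [-88.9 148.2]
  (y:near,far) -90:172,239 -84:178,239 -78:232,240 -72:231,239 -66:232,240 -42:263,263 -12:254,260 -6:277,280 30:112,120 36:112,122 42:112,122 48:114,122 54:113,122 60:112,122 66:114,178 72:112,122 78:112,262 84:112,250 90:113,121 96:113,121 102:112,238 108:112,240 114:116,240 120:115,240 126:112,239 132:112,240 138:112,239 144:109,240 150:110,233 234:601,601
[11.25516833  1.60559617 -1.20341693] 8.6167
[11.25516833  1.60559617 -1.20341693] 8.6167
[11.25516833  1.60559617 -1.20341693] 8.6167
```

The wrist reads about 11–12 N against about 3 N of drag, so the rubber is taking roughly 8–9 N, and the tray looks square. Now I'll ease off.

Emit:
step_arm(targets=[[[0,0,0],[0.3,0,0],100],[[0,0,0],[0.5,0,0],100],[[0,0,0],[0.8,0,0],100],[[0,0,0],[1.5,0,0],100],[[0,0,0],[3,0,0],100],[[0,0,0],[4,0,0],100],[[0,0,0],[4,0,0],100],[[0,0,0],[1,0,0],100]])

```text
t: 9.28
tcp_pos: [0.6429, 0.1067, 0.0272]
orientation: [[0.993, 0.119, 0.001], [0.119, -0.993, -0.001], [0.001, 0.001, -1.0]]
ft_force: [-0.3, -0.4, -0.4]
finger_gap: 0.0851
```

Emit:
step_arm(targets=[[[0,0,0],[2,0,-10],100],[[0,0,0],[0,0,-20],100],[[0,0,0],[0,0,-30],100],[[0,0,0],[0,0,-35],100],[[0,0,0],[0,0,-35],100],[[0,0,0],[0,0,-30],100],[[0,0,0],[0,0,-20],100],[[0,0,0],[0,0,0],100]])

```text
t: 9.95
tcp_pos: [0.6444, 0.1066, 0.2192]
orientation: [[0.993, 0.118, -0.001], [0.118, -0.993, -0.002], [-0.001, 0.002, -1.0]]
ft_force: [0.2, 0.6, 0.2]
finger_gap: 0.0853
```

```bash
python3 -c "
from h import *
go(635,108,200,6.8); snap(7); rim(7)"
```

```text
t 9.95 p [644.4 106.6 219.2] F [0.23 0.63 0.25] gap 85.3 yaw 6.77
rot [ 0.0015  0.0011 -0.0005] shift now axes [-9.1 -2.5 19.2] shift after turn [-9.1 -2.5 19.2]
top yrange [-93.6   8.7]
  (y:near,far) -96:122,232 -90:110,238 -84:109,237 -78:110,235 -72:109,234 -66:109,236 -60:109,236 -54:109,235 -48:97,237 -42:110,236 -36:108,232 -30:110,232 -24:109,237 -18:108,235 -12:110,235 -6:111,237 0:110,235 6:109,116
scene yrange [-88.7 163.4]
  (y:near,far) -90:136,240 -84:128,241 -78:173,242 -72:233,241 -66:232,241 -60:233,242 -54:233,242 -48:233,242 -42:233,241 -36:233,240 -30:233,242 -24:234,242 -18:175,241 -12:233,243 -6:232,242 0:177,241 6:120,241 12:233,242 18:233,241 24:233,242 30:233,241 36:233,242 42:232,242 48:232,242 54:116,241 60:115,269 66:114,256 72:114,242 78:114,266 84:114,242 90:114,242 96:114,242 102:114,241 108:114,242 114:115,242 120:113,242 126:114,242 132:113,242 138:113,242 144:111,242 150:110,221 234:601,601
```

View pics/z7.png

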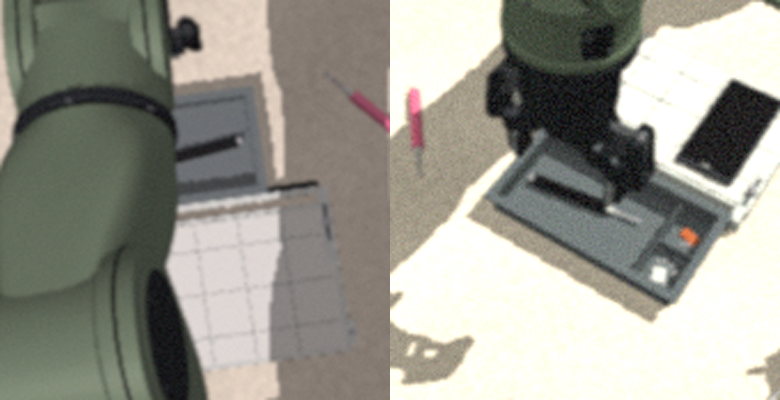

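The tray stays square after easing off, having sprung back about 2 mm with the rubber. I'll move the arm aside for a clear view of the driver.

Emit:
step_arm(targets=[[[0,0,0],[-5,35,0],100],[[0,0,0],[-5,35,0],100],[[0,0,0],[-5,35,0],100],[[0,0,0],[-5,35,0],100],[[0,0,0],[-5,35,0],100],[[0,0,0],[-5,35,0],100],[[0,0,0],[-5,35,0],100],[[0,0,0],[-5,35,0],100],[[0,0,0],[-5,35,0],100],[[0,0,0],[0,10,0],100],[[0,0,0],[0,0,0],100]])

```text
t: 10.97
tcp_pos: [0.6311, -0.233, 0.2017]
orientation: [[0.992, 0.123, -0.027], [0.123, -0.992, 0.003], [-0.026, -0.006, -1.0]]
ft_force: [0.3, 1.1, -0.7]
finger_gap: 0.0854
```

```bash
python3 -c "
from h import *
go(635,108,200,6.8); snap(8); rim(8)"
```

```text
t 10.97 p [ 631.1 -233.   201.7] F [ 0.35  1.14 -0.73] gap 85.4 yaw 7.07
rot [-0.0062  0.0261  0.0046] shift now axes [  45.9 -337.9    2.6] shift after turn [  44.3 -338.1    1.7]
top yrange [-93. 147.]
  (y:near,far) -96:151,191 -90:108,238 -84:109,237 -78:108,234 -72:110,232 -66:110,234 -60:109,235 -54:108,234 -48:79,236 -42:111,236 -36:109,235 -30:108,236 -24:109,237 -18:108,230 -12:111,233 -6:109,236 0:109,236 6:108,236 12:109,235 18:110,236 24:108,235 30:108,236 36:111,236 42:108,233 48:109,235 54:109,236 60:109,172 66:108,233 72:109,236 78:109,236 84:108,235 90:110,233 96:110,236 102:108,235 108:109,236 114:110,235 120:109,235 126:108,236 132:109,236 138:111,236 144:111,235 150:123,195
scene yrange [-89.2 147.1]
  (y:near,far) -90:117,239 -84:114,242 -78:114,241 -72:113,242 -66:114,241 -60:116,242 -54:115,241 -48:115,242 -42:114,241 -36:115,242 -30:115,241 -24:114,242 -18:114,242 -12:114,242 -6:115,242 0:115,241 6:115,242 12:115,241 18:115,242 24:113,241 30:115,242 36:113,242 42:113,242 48:116,241 54:114,242 60:116,242 66:115,241 72:114,242 78:115,242 84:114,242 90:114,242 96:115,242 102:115,241 108:116,243 114:113,242 120:114,242 126:114,241 132:114,242 138:114,242 144:112,242 150:110,228
```

View pics/z8.png

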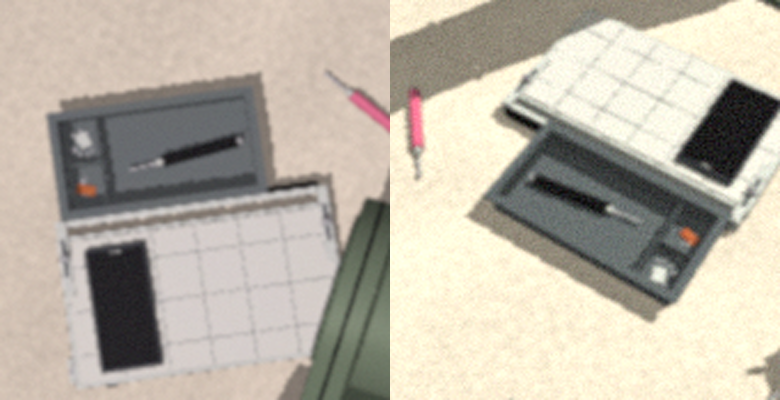

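```bash
cat >> h.py <<'E'
def drv(k,x0,x1,y0,y1,zax,zlo,zhi,thr=60):
    for n in('top','scene'):
        p=cv2.imread(f'pics/{n}{k}.png'); d=np.load(f'{n}{k}.npy'); P=cloud(n,d)*1000
        Z=cv2.medianBlur(P[...,2].astype(np.float32),3); q=topan(P)
        reg=(q[...,0]>x0)&(q[...,0]<x1)&(q[...,1]>y0)&(q[...,1]<y1)
        for nm,m in(('dark',reg&(p.max(2)<thr)),('z',reg&(Z>zlo)&(Z<zhi))):
            try: r,W=rectmask(n,m,zax/1000); print(n,nm,norm(r),"panel",topan(np.array(r[0])).round(1))
            except Exception as e: print(n,nm,e)
E
python3 -c "
from h import *
p=cv2.imread('pics/top8.png'); print(p[175:200:2,230].max(1), p[170:200:2,240].max(1))
for thr in(40,50): drv(8,132,222,-75,60,10,9,25,thr)"
```

```text
[55 62 62 62 62 62 62 61 34 12 13 51 64] [62 46 60 63 62 61 62 62 61 43 15 13 44 62 64]
top dark (558.0, 45.2, 86.5, 15.8, 13.95) panel [172.8 -20.5]
top z (556.7, 49.9, 101.7, 14.6, 13.97) panel [172.1 -15.7]
scene dark (561.6, 44.0, 94.9, 22.7, 13.62) panel [176.3 -22.1]
scene z (558.6, 46.3, 104.7, 17.7, 15.47) panel [173.5 -19.5]
top dark (558.4, 44.7, 90.8, 18.8, 13.97) panel [173.1 -21.1]
top z (556.7, 49.9, 101.7, 14.6, 13.97) panel [172.1 -15.7]
scene dark (560.9, 45.7, 100.3, 25.4, 13.88) panel [175.8 -20.3]
scene z (558.6, 46.3, 104.7, 17.7, 15.47) panel [173.5 -19.5]
```

```bash
python3 -c "
from h import *
print(manip.state()['joint_pos'].round(3)); go(558.8,45.5,120,-76)"
```

```text
[ 0.248  0.942  0.137  1.1   -0.117  1.133 -1.063]
t 11.07 p [ 631.5 -230.3  202. ] F [ 0.78  0.23 -0.11] gap 85.5 yaw 7.19
rot [0.013  0.0261 1.4518] shift now axes [ -35.5 -282.2   84.9] shift after turn [-285.2    3.8   82. ]
```

Emit:
step_arm(targets=[[[0.013,0.026,0],[0,0,0],80],[[0,0,-0.12],[0,0,0],50],[[0,0,-0.12],[0,0,0],45],[[0,0,-0.12],[0,0,0],45],[[0,0,-0.12],[0,0,0],45],[[0,0,-0.12],[0,0,0],45],[[0,0,-0.12],[0,0,0],45],[[0,0,-0.12],[0,0,0],45],[[0,0,-0.12],[0,0,0],45],[[0,0,-0.12],[0,0,0],45],[[0,0,-0.12],[0,0,0],45],[[0,0,-0.12],[0,0,0],45],[[0,0,-0.12],[0,0,0],45],[[0,0,-0.12],[0,0,0],45],[[0,0,0],[0,0,0],45]])

```text
t: 12.32
tcp_pos: [0.6363, -0.1943, 0.199]
orientation: [[-0.187, 0.982, -0.007], [0.982, 0.187, 0.034], [0.035, -0.0, -0.999]]
ft_force: [-0.3, -0.8, -0.6]
finger_gap: 0.0382
```

```bash
python3 -c "
from h import *
print(manip.state()['joint_pos'].round(3)); go(558.8,45.5,120,104)"
```

```text
[ 0.386  0.931 -0.315  1.144  0.244  1.116  0.27 ]
t 12.32 p [ 636.3 -194.3  199. ] F [-0.32 -0.76 -0.62] gap 38.2 yaw 100.78
rot [ 0.001  -0.0351 -0.0561] shift now axes [247.1 -31.3  87.7] shift after turn [251.4 -17.2  79. ]
```

Emit:
step_arm(targets=[[[0,-0.035,-0.056],[25,0,0],45],[[0,0,0],[30,-2,0],45],[[0,0,0],[30,-2,0],45],[[0,0,0],[30,-2,0],45],[[0,0,0],[30,-2,0],45],[[0,0,0],[30,-2,0],45],[[0,0,0],[30,-2,0],45],[[0,0,0],[25,-2,10],45],[[0,0,0],[10,0,15],45],[[0,0,0],[0,0,20],45],[[0,0,0],[0,0,10],45],[[0,0,0],[0,0,0],45]])

```text
t: 13.32
tcp_pos: [0.5599, 0.0654, 0.143]
orientation: [[-0.212, 0.977, 0.001], [0.977, 0.212, 0.006], [0.006, 0.002, -1.0]]
ft_force: [0.3, 1.1, -0.4]
finger_gap: 0.0382
```

```bash
python3 -c "
from h import *
go(558.8,45.5,100,104)"
```

```text
t 13.32 p [559.9  65.4 143. ] F [ 0.3   1.06 -0.41] gap 38.2 yaw 102.23
rot [ 0.0024 -0.0061 -0.0308] shift now axes [-19.5  -5.4  42.9] shift after turn [-19.   -5.9  43. ]
```

Emit:
step_arm(targets=[[[0.002,-0.006,-0.03],[-10,-3,10],45],[[0,0,0],[-8,-3,15],45],[[0,0,0],[0,0,15],45],[[0,0,0],[0,0,10],45],[[0,0,0],[0,0,0],45]])

```text
t: 13.73
tcp_pos: [0.5577, 0.0456, 0.0917]
orientation: [[-0.241, 0.971, 0.002], [0.971, 0.241, -0.001], [-0.002, 0.002, -1.0]]
ft_force: [0.3, 1.0, -1.0]
finger_gap: 0.0386
```

```bash
python3 -c "
from h import *
go(558.8,45.5,60,104); snap(9)"
```

```text
t 13.73 p [557.7  45.6  91.7] F [ 0.33  1.02 -0.98] gap 38.6 yaw 103.92
rot [ 0.0018  0.002  -0.0014] shift now axes [-0.3  1.  31.7] shift after turn [-0.3  1.  31.7]
```

View pics/z9.png

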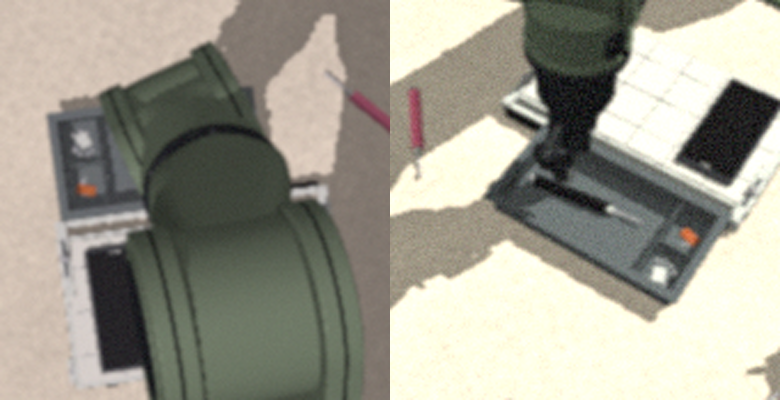

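The fingers are above the handle at zoomed pixel (560,165). I'll descend.

Emit:
step_arm(targets=[[[0,0.002,0],[0,1,15],45],[[0,0,0],[0,0,15],45],[[0,0,0],[0,0,10],45],[[0,0,0],[0,0,5],45],[[0,0,0],[0,0,0],45]])

```text
t: 14.25
tcp_pos: [0.5618, 0.0466, 0.0507]
orientation: [[-0.24, 0.971, 0.01], [0.971, 0.24, 0.002], [-0.001, 0.01, -1.0]]
ft_force: [-0.6, -0.4, -0.0]
finger_gap: 0.0385
```

```bash
python3 -c "
from h import *
go(558.8,45.5,24.5,104)"
```

```text
t 14.25 p [561.8  46.6  50.7] F [-0.57 -0.4  -0.01] gap 38.5 yaw 103.91
rot [ 0.0098  0.0007 -0.0016] shift now axes [-0.3 -3.5 26.2] shift after turn [-0.3 -3.2 26.2]
```

Emit:
step_arm(targets=[[[0.01,0,0],[0,-2,6],45],[[0,0,0],[0,-1,7],45],[[0,0,0],[0,0,6],45],[[0,0,0],[0,0,3],45],[[0,0,0],[0,0,0],45]])

```text
t: 14.67
tcp_pos: [0.5595, 0.046, 0.0284]
orientation: [[-0.24, 0.971, 0.001], [0.971, 0.24, -0.001], [-0.001, 0.001, -1.0]]
ft_force: [0.3, 0.7, -0.2]
finger_gap: 0.0381
```

```bash
python3 -c "
from h import *
go(558.8,45.5,24.5,104)"
```

```text
t 14.67 p [559.5  46.   28.4] F [ 0.35  0.65 -0.25] gap 38.1 yaw 103.91
rot [ 0.0009  0.0009 -0.0017] shift now axes [-0.3 -0.8  3.9] shift after turn [-0.3 -0.8  3.9]
```

Emit:
step_arm(targets=[[[0,0,0],[0,-0.8,2],45],[[0,0,0],[0,0,1.5],45],[[0,0,0],[0,0,0],45]])

```text
t: 14.92
tcp_pos: [0.5587, 0.0458, 0.0247]
orientation: [[-0.24, 0.971, 0.001], [0.971, 0.24, -0.001], [-0.001, 0.001, -1.0]]
ft_force: [-0.1, -0.0, -1.6]
finger_gap: 0.0386
```

Emit:
step_arm(targets=[[[0,0,0],[0,0,0],30],[[0,0,0],[0,0,0],20],[[0,0,0],[0,0,0],10],[[0,0,0],[0,0,0],5],[[0,0,0],[0,0,0],5],[[0,0,0],[0,0,0],5]], grip_force=25)

```text
t: 15.42
tcp_pos: [0.559, 0.0458, 0.0252]
orientation: [[-0.24, 0.971, 0.002], [0.971, 0.24, -0.001], [-0.001, 0.002, -1.0]]
ft_force: [-0.7, 0.2, -0.4]
finger_gap: 0.0131
```

```bash
python3 -c "
from h import *
go(558.8,45.5,24.5,104); snap(10)"
```

```text
t 15.42 p [559.   45.8  25.2] F [-0.74  0.24 -0.38] gap 13.1 yaw 103.9
rot [ 0.0018  0.0011 -0.0018] shift now axes [-0.2 -0.3  0.7] shift after turn [-0.2 -0.3  0.7]
```

View pics/z10.png

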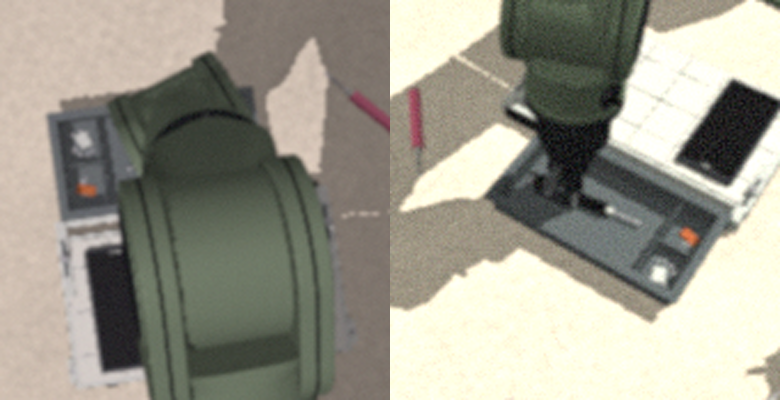

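Emit:
step_arm(targets=[[[0,0,0],[0,0,0],5],[[0,0,0],[0,0,-4],5],[[0,0,0],[0,0,-8],5],[[0,0,0],[0,0,-12],5],[[0,0,0],[0,0,-20],5],[[0,0,0],[0,0,-25],5],[[0,0,0],[0,0,-20],5],[[0,0,0],[0,0,-10],5],[[0,0,0],[0,0,0],5]])

```text
t: 16.27
tcp_pos: [0.5584, 0.046, 0.1344]
orientation: [[-0.241, 0.971, 0.003], [0.971, 0.241, -0.0], [-0.001, 0.003, -1.0]]
ft_force: [1.6, 0.2, -0.3]
finger_gap: 0.0128
```

```bash
python3 -c "
from h import *
go(558.8,45.5,120,104); snap(11)
# target: driver origin at panel (0,-62): grasp was ~ at handle centre
a=np.radians(PY); q=PC+np.array([np.cos(a)*0-np.sin(a)*-65, np.sin(a)*0+np.cos(a)*-65]); print(q)
go(q[0],q[1],120,96.8)
"
```

```text
t 16.27 p [558.4  46.  134.4] F [ 1.6   0.16 -0.32] gap 12.8 yaw 103.94
rot [ 0.0029  0.0012 -0.0011] shift now axes [-0.5  0.3 14.4] shift after turn [-0.5  0.3 14.4]
[391.69625794 -19.44275803]
t 16.37 p [557.8  45.9 132.3] F [-0.48  0.22 -1.84] gap 13.1 yaw 103.94
rot [0.0009 0.001  0.1246] shift now axes [ -23.4 -177.    12.1] shift after turn [ -45.2 -172.7   12.3]
```

View pics/z11.png

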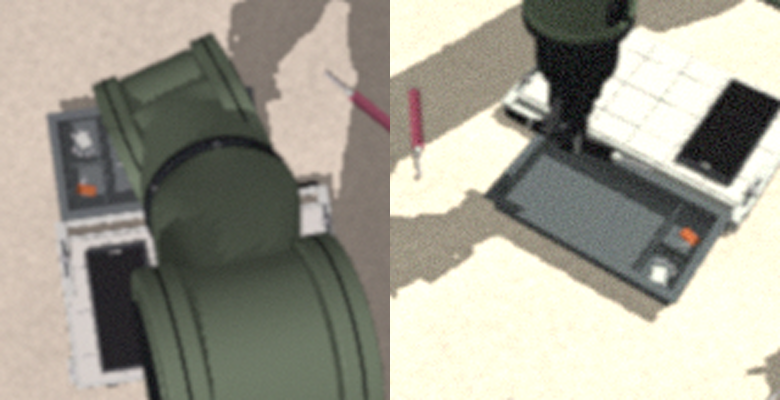

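The driver is held level in the grip and the tray hasn't moved. I'll carry it to panel (25,-75), which stays within reach.

```bash
python3 -c "
from h import *
go(417.7,-26.4,110,96.8)"
```

```text
t 16.37 p [557.8  45.9 132.3] F [-0.48  0.22 -1.84] gap 13.1 yaw 103.94
rot [0.0009 0.001  0.1246] shift now axes [ -36.4 -153.4   22.2] shift after turn [ -55.2 -147.7   22.3]
```

Emit:
step_arm(targets=[[[0,0,0.06],[-8,-10,0],5],[[0,0,0.06],[-10,-20,0],5],[[0,0,0],[-10,-25,0],5],[[0,0,0],[-10,-25,0],5],[[0,0,0],[-8,-25,0],5],[[0,0,0],[-5,-20,0],5],[[0,0,0],[0,-10,0],5],[[0,0,0],[0,0,0],5]])

```text
t: 17.03
tcp_pos: [0.4226, -0.0253, 0.1276]
orientation: [[-0.117, 0.993, -0.008], [0.993, 0.117, 0.001], [0.002, -0.008, -1.0]]
ft_force: [0.1, 0.4, -1.4]
finger_gap: 0.0131
```

```bash
python3 -c "
from h import *
print(manip.state()['joint_pos'].round(2)); go(417.7,-26.4,100,96.8)"
```

```text
[ 0.07  0.74 -0.14  2.14  0.33  0.29 -0.24]
t 17.03 p [422.6 -25.3 127.6] F [ 0.06  0.39 -1.42] gap 13.1 yaw 96.72
rot [-0.0081 -0.0018 -0.0014] shift now axes [-0.5 -4.8 27.6] shift after turn [-0.5 -5.  27.6]
```

Emit:
step_arm(targets=[[[-0.008,-0.002,0],[0,0,10],5],[[0,0,0],[0,0,15],5],[[0,0,0],[0,0,15],5],[[0,0,0],[0,0,12],5],[[0,0,0],[0,0,6],5],[[0,0,0],[0,0,0],5]])

```text
t: 17.53
tcp_pos: [0.4246, -0.0245, 0.065]
orientation: [[-0.118, 0.993, -0.0], [0.993, 0.118, -0.0], [-0.0, -0.0, -1.0]]
ft_force: [0.3, 0.4, -0.2]
finger_gap: 0.0132
```

```bash
python3 -c "
from h import *
print(manip.state()['joint_pos'].round(2)); go(420,-26.4,44,96.8); snap(12)"
```

```text
[ 0.    0.88 -0.04  2.18  0.37  0.08 -0.27]
t 17.53 p [424.6 -24.5  65. ] F [ 0.26  0.42 -0.16] gap 13.2 yaw 96.79
rot [-0.0005  0.     -0.0002] shift now axes [-1.4 -4.7 21. ] shift after turn [-1.4 -4.8 21. ]
```

View pics/z12.png

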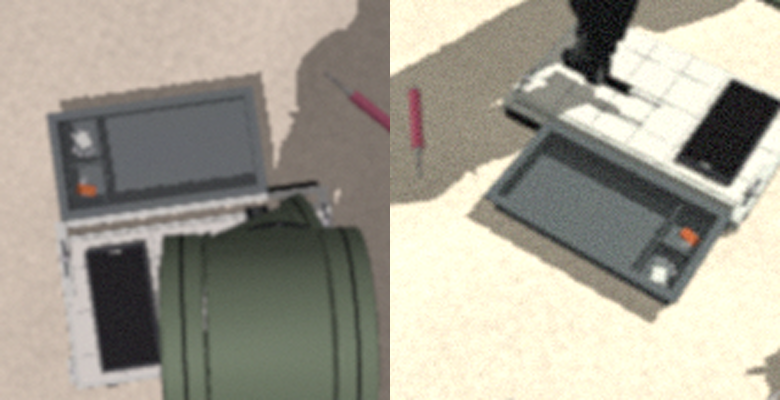

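Joint 6 is at 0.08, close to its limit of 0. Before lowering I'll move about 22 mm farther out, which still leaves the driver well inside the allowed panel area.

Emit:
step_arm(targets=[[[0,0,0],[0,6,-2],5],[[0,0,0],[0,8,0],5],[[0,0,0],[0,6,0],5],[[0,0,0],[0,2,0],5],[[0,0,0],[0,0,0],5]])

```text
t: 18.05
tcp_pos: [0.4485, -0.0219, 0.0708]
orientation: [[-0.118, 0.993, 0.003], [0.993, 0.118, 0.0], [-0.0, 0.003, -1.0]]
ft_force: [-0.5, -0.7, -0.7]
finger_gap: 0.0126
```

```bash
python3 -c "
from h import *
print(manip.state()['joint_pos'].round(3)); go(445,-23,44,96.8)"
```

```text
[ 0.023  0.873 -0.081  2.102  0.361  0.176 -0.267]
t 18.05 p [448.5 -21.9  70.8] F [-0.49 -0.74 -0.73] gap 12.6 yaw 96.75
rot [ 0.0032  0.0003 -0.0009] shift now axes [-0.6 -3.7 26.8] shift after turn [-0.6 -3.6 26.8]
```

Emit:
step_arm(targets=[[[0.003,0,0],[0,0,6],5],[[0,0,0],[0,0,6],5],[[0,0,0],[0,0,5],5],[[0,0,0],[0,0,2],5],[[0,0,0],[0,0,0],5]])

```text
t: 18.47
tcp_pos: [0.4477, -0.0221, 0.05]
orientation: [[-0.117, 0.993, -0.001], [0.993, 0.117, -0.0], [-0.0, -0.001, -1.0]]
ft_force: [0.0, 0.9, 0.2]
finger_gap: 0.0129
```

```bash
python3 -c "
from h import *
print(manip.state()['joint_pos'].round(3)); go(448,-23,44,96.8)"
```

```text
[ 0.009  0.92  -0.055  2.107  0.367  0.124 -0.272]
t 18.47 p [447.7 -22.1  50. ] F [0.03 0.89 0.16] gap 12.9 yaw 96.74
rot [-0.0007  0.0004 -0.0011] shift now axes [-0.9  0.2  6. ] shift after turn [-0.9  0.2  6. ]
```

Emit:
step_arm(targets=[[[0,0,0],[0,0,1.5],5],[[0,0,0],[0,0,1.5],5],[[0,0,0],[0,0,1],5]])

```text
t: 18.72
tcp_pos: [0.4474, -0.0221, 0.0454]
orientation: [[-0.118, 0.993, -0.001], [0.993, 0.118, -0.001], [-0.0, -0.001, -1.0]]
ft_force: [1.0, 0.1, -1.1]
finger_gap: 0.013
```

Emit:
step_arm(targets=[[[0,0,0],[0,0,0.7],5]])

```text
t: 18.8
tcp_pos: [0.4473, -0.0221, 0.0446]
orientation: [[-0.118, 0.993, -0.001], [0.993, 0.118, -0.001], [-0.0, -0.002, -1.0]]
ft_force: [0.5, -0.0, -0.3]
finger_gap: 0.0133
```

Emit:
step_arm(targets=[[[0,0,0],[0,0,0.7],5]])

```text
t: 18.88
tcp_pos: [0.4474, -0.0221, 0.0439]
orientation: [[-0.118, 0.993, -0.001], [0.993, 0.118, -0.001], [-0.0, -0.001, -1.0]]
ft_force: [0.5, -0.3, 3.5]
finger_gap: 0.0129
```

The driver has touched down at 3.5 N. I'll release it and rise.

Emit:
step_arm(targets=[[[0,0,0],[0,0,0],20],[[0,0,0],[0,0,0],30],[[0,0,0],[0,0,0],40],[[0,0,0],[0,0,0],40],[[0,0,0],[0,0,0],40]])

```text
t: 19.3
tcp_pos: [0.4475, -0.0221, 0.0441]
orientation: [[-0.117, 0.993, -0.001], [0.993, 0.117, -0.001], [-0.0, -0.001, -1.0]]
ft_force: [0.3, -0.9, 0.3]
finger_gap: 0.0342
```

Emit:
step_arm(targets=[[[0,0,0],[0,0,-5],40],[[0,0,0],[0,0,-10],40],[[0,0,0],[0,0,-20],40],[[0,0,0],[0,0,-30],40],[[0,0,0],[0,0,-30],40],[[0,0,0],[0,0,-30],40],[[0,0,0],[0,0,-20],40],[[0,0,0],[0,0,0],40]])

```text
t: 19.97
tcp_pos: [0.4461, -0.0217, 0.1975]
orientation: [[-0.119, 0.993, -0.004], [0.993, 0.119, -0.002], [-0.001, -0.004, -1.0]]
ft_force: [-0.8, 0.0, 0.2]
finger_gap: 0.034
```

```bash
python3 -c "
from h import *
print(manip.state()['joint_pos'].round(3)); go(450,-250,200,96.8)"
```

```text
[ 0.123  0.621 -0.249  1.995  0.276  0.562 -0.197]
t 19.97 p [446.1 -21.7 197.5] F [-0.78  0.01  0.25] gap 34.0 yaw 96.84
rot [-0.0037  0.0013  0.0007] shift now axes [-227.1  -23.3   -2.1] shift after turn [-227.1  -23.2   -2.5]
```

Next I'll move the arm aside towards -y for the final check.

Emit:
step_arm(targets=[[[0,0,0],[-15,0,-5],40],[[0,0,0],[-25,0,-5],40],[[0,0,0],[-30,0,0],40],[[0,0,0],[-30,0,0],40],[[0,0,0],[-30,0,0],40],[[0,0,0],[-30,0,0],40],[[0,0,0],[-30,0,0],40],[[0,0,0],[-30,0,0],40],[[0,0,0],[-25,0,0],40],[[0,0,0],[-15,0,0],40],[[0,0,0],[0,0,0],40],[[0,0,0],[0,0,0],40]])

```text
t: 20.97
tcp_pos: [0.4759, -0.2922, 0.2113]
orientation: [[-0.121, 0.993, -0.002], [0.993, 0.121, -0.003], [-0.002, -0.002, -1.0]]
ft_force: [0.3, 0.3, 1.0]
finger_gap: 0.0341
```

```bash
python3 -c "
from h import *
go(450,-250,200,96.8); snap(13); rim(13)
drv(13,20,85,-140,45,29,27,45,50)
for k in (0,13):
    p=cv2.imread(f'pics/top{k}.png'); box=np.zeros(p.shape[:2],bool); box[225:292,180:222]=1
    d=np.load(f'top{k}.npy'); Z=cv2.medianBlur((cloud('top',d)[...,2]).astype(np.float32),3)
    print('phone',norm(rectmask('top',box&(p.max(2)<45),.031)[0]))
    b=(p[...,0].astype(int)-p[...,2]>50); print('bit',norm(rectmask('top',b,.026)[0]))
    box[:]=0; box[190:230,80:125]=1; print('pot',norm(rectmask('top',box&(Z>.05),.095)[0]))
    box[:]=0; box[200:300,165:305]=1
    print('panel+fence',norm(rectmask('top',box&(Z>.012)&(Z<.032),.022)[0]))
"
```

```text
t 20.97 p [ 475.9 -292.2  211.3] F [0.3  0.34 0.97] gap 34.1 yaw 96.98
rot [-0.0025  0.0023  0.0031] shift now axes [ 45.  -20.5  11.2] shift after turn [ 44.9 -20.7  11.3]
top yrange [-93.3 146.6]
  (y:near,far) -96:142,232 -90:108,238 -84:111,237 -78:108,234 -72:109,236 -66:109,235 -60:114,236 -54:109,233 -48:79,233 -42:111,236 -36:108,235 -30:108,236 -24:111,237 -18:108,233 -12:110,234 -6:109,236 0:109,236 6:108,236 12:109,236 18:110,236 24:108,236 30:109,236 36:110,237 42:108,235 48:110,234 54:110,237 60:110,235 66:110,235 72:109,236 78:110,234 84:108,235 90:109,236 96:110,236 102:108,234 108:114,234 114:111,236 120:109,235 126:108,235 132:110,236 138:110,236 144:108,235 150:120,152
scene yrange [-89.  148.4]
  (y:near,far) -90:117,240 -84:113,242 -78:114,241 -72:114,242 -66:114,242 -60:116,242 -54:115,241 -48:115,242 -42:115,242 -36:116,242 -30:114,241 -24:114,242 -18:112,241 -12:116,239 -6:115,242 0:115,241 6:115,241 12:115,242 18:115,241 24:114,241 30:114,242 36:113,241 42:114,242 48:116,242 54:114,242 60:116,242 66:116,242 72:114,241 78:114,241 84:114,242 90:115,242 96:115,24
[... 289 characters left out ...]
anel [ 57.8 -75.4]
scene z (448.8, -22.2, 105.3, 15.2, 7.09) panel [ 56.4 -74.5]
phone (373.6, 135.3, 143.6, 68.0, -82.72)
bit (517.5, -407.0, 119.1, 70.7, -1.34)
pot (517.6, 392.5, 94.9, 78.9, -14.09)
panel+fence (398.3, 46.8, 319.4, 208.8, 6.8)
phone (373.6, 135.3, 142.8, 67.2, -82.72)Traceback (most recent call last):
  File "<string>", line 9, in <module>
    b=(p[...,0].astype(int)-p[...,2]>50); print('bit',norm(rectmask('top',b,.026)[0]))
                                                           ~~~~~~~~^^^^^^^^^^^^^^
  File "h.py", line 19, in rectmask
    c=max(cs,key=cv2.contourArea)[:,0,:].astype(float)
      ~~~^^^^^^^^^^^^^^^^^^^^^^^^
ValueError: max() iterable argument is empty
```

View pics/z13.png

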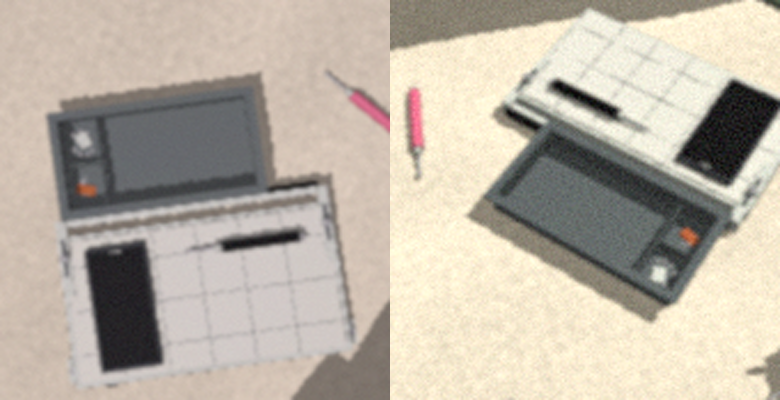

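```bash
python3 -c "
from h import *
for k in (0,8,13):
    for n in('top','scene'):
        p=cv2.imread(f'pics/{n}{k}.png').max(2)
        r=[]
        for y in(-145,-138,-130,-122,-114,-106):
            a=np.radians(PY); xs=np.arange(98,135,0.5)
            W=PC[None]+np.stack([xs*np.cos(a)-y*np.sin(a),xs*np.sin(a)+y*np.cos(a)],-1)
            uv=np.array([proj(n,np.array([w[0],w[1],20])/1000) for w in W],np.float32)
            v=cv2.remap(p,uv[:,:1],uv[:,1:],cv2.INTER_LINEAR)[:,0].astype(float)
            i=np.argmin(np.gradient(cv2.GaussianBlur(v.reshape(-1,1),(1,7),0)[:,0])); r.append(xs[i])
        print(k,n,r)
p=cv2.imread('pics/top13.png'); cv2.imwrite('pics/top13b.png',p)
"
```

```text
0 top [np.float64(111.0), np.float64(111.5), np.float64(110.0), np.float64(111.0), np.float64(110.0), np.float64(110.5)]
0 scene [np.float64(112.5), np.float64(114.5), np.float64(113.5), np.float64(112.5), np.float64(112.5), np.float64(113.5)]
8 top [np.float64(111.0), np.float64(110.5), np.float64(110.0), np.float64(111.0), np.float64(109.5), np.float64(110.5)]
8 scene [np.float64(112.5), np.float64(112.5), np.float64(113.0), np.float64(112.5), np.float64(113.0), np.float64(113.0)]Traceback (most recent call last):
  File "<string>", line 10, in <module>
    uv=np.array([proj(n,np.array([w[0],w[1],20])/1000) for w in W],np.float32)
                 ~~~~^^^^^^^^^^^^^^^^^^^^^^^^^^^^^^^^^
  File "h.py", line 13, in proj
    K,T=cal(n); q=np.linalg.inv(T)@np.append(p,1); q=K@q[:3]; return q[:2]/q[2]
        ~~~^^^
  File "h.py", line 4, in cal
    c=manip.get_calibration(n); return np.array(c["intrinsics"]),np.array(c["cam_to_world"])
ValueError: time passes only in moves, steps and waits
```

View pics/top13.png

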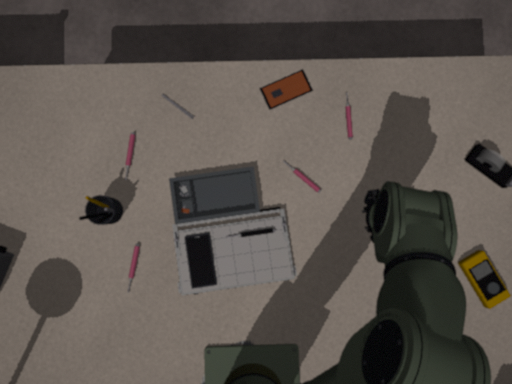

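View pics/scene13.png

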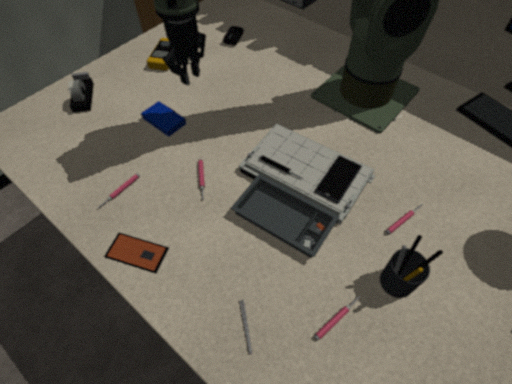

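```bash
python3 -c "
from plant import manip
s=manip.state(); print(s['t'],s['ft_force'],abs(s['qd']).max())"
```

```text
21.0667 [-0.24668917  0.33683067  0.31309766] 0.016623141197519734
```

The scene view shows the bit case at (163,117) and the pot at (405,272), both where they started. The driver lies on the panel at (280,167), the tray is against the fence, and the arm is clear of everything. I'll hand the job in.

```bash
python3 -c "
from plant import manip
print(manip.close_job())"
```

```text
the job is handed in; nothing more can be done
None
```

The job is done and handed in at about 21 s of the 72 s allowed; no verdict came back.

**Tray:** I hooked it by the far lip with the fingers open and dragged it flat, turning it about 4° to match the fence. The final pull read 11–12 N at the wrist against about 3 N of drag, so the rubber took roughly 8–9 N, between the 6 N and 16 N limits. After I eased off, both views showed it square to the fence, to about 1 mm along its length. It sprang back about 2 mm with the rubber. I judge it is still touching the rubber, because it was pressed in about as far and drag should hold it, but I did not measure that directly.

**Screwdriver:** I lifted it from the tray, set it down at about 3.5 N and released it. It lies flat at about panel (55, -75), parallel to the fence, with its tip about 35 mm from the phone. I placed it farther out than first planned because joint 6 was close to its lower limit there.

**Other things:**
- **Fence:** its edge read the same before and after the pull, to about 1 mm. The repeat on the final picture failed with an interface error.
- **Phone:** it measured unchanged.
- **Pot and bit case:** I checked these only by eye in the last scene picture, where both are where they started. The measurement script failed because the arm hid the bit case from the top camera.

The two cameras disagree by about 3–5 mm in absolute position along panel x, so squareness and movement are more certain than absolute positions.

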